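# Pop the fuse hatch

## Task

Two power boxes stand on the cabinet; each has a hatch in its top on a push-push latch. With closed fingertips press the narrow hatch (the fuse hatch) once, near its free edge, right down to its stop, then lift off and let it pop up by itself; do not push it back down. Keep clear and watch for a couple of seconds that it stays open; leave the wide hatch shut and the loose things where they lie, and pick nothing up.

Things in the scene. Friction and masses are not known exactly. Their poses are not given: they have to be found in the camera images.
- fuse_box: Grey metal power box fixed to the cabinet top, 110 (x) x 116 (y) x 56 mm high, with the narrow hatch. Origin: centre of its underside; own -x is the front panel with knob and switch, +z up. Turned up to 0.3 rad either way; left or right of the two boxes. Hatch: 48 mm wide, 66 mm from hinge to free edge; hinge along own y, 42 mm behind the origin, 58 mm up; free edge to the front.
- fuse_hatch (a joint): Hinge of the narrow hatch, rad: 0 latched, negative pressed in (stop about -0.155, 7 mm at the press point; the latch lets go beyond about -0.09), positive open, stop about 1.15. Pressing takes about 2 N, then the stop is hard. When the finger then rises, a damped spring swings the hatch up and back to 1.15 in 1 to 2 s, following the finger with under 2 N. Pressed shut again, it latches again.
- fuse_press (a point): Point to press: on the top face of the narrow hatch amid small cross ribs, mid width, 17 mm in from the free edge. When latched it lies 66 mm above the cabinet top, 6.5 mm in front of the box's centre, 10 mm above the housing's top. It moves with the hatch.
- cell_box: The other power box, same housing, with the wide hatch in its top. Origin: centre of its underside; own -x is the front panel.
- cell_hatch (a joint): Hinge of the wide hatch (86 mm wide, 66 mm deep), same latch and values as the narrow one; it starts latched at 0 and stays so.
- oil_can: Small grey jar with a screw cap, 46 mm diameter, 72 mm high, behind the boxes, loose. Origin: centre of its underside.
- tweezers: Steel tweezers lying in front of the boxes, 126 x 14 x 9 mm, loose. Origin: centre of the underside; long axis is own y.
- loupe: Folding eye loupe, 60 x 25 x 12 mm, lying left of the boxes, loose. Origin: centre of the underside.
- collet: Brass collet standing upright, 15 mm diameter, 26 mm high, right of the boxes, loose. Origin: centre of the underside.

How it is judged:
By the outcome, as a careful person would: the job done as asked, in the order asked, and still so for the second after the job is handed in, with the robot touching nothing.
It also fails if it takes over 40 s, if anything falls off the work surface, if the arm or the gripper's body presses on something with over 40 N, if the wrist force passes 120 N, or if a joint passes its speed limit or range.

## Robot

A 6-joint arm with a two-finger parallel gripper is mounted at the origin on a cart in front of the work surface, level with it; the furniture and walls round the work are solid. World frame = base frame: x ahead of the robot, y to its left, z up, the work surface at z = 0. Lengths are in m, angles in degrees, forces in N, time in s.
With the tool pointing down it reaches from about 0.375 to 0.9 m from the base axis. Payload 3.1 kg.
Tool frame: the origin (TCP) lies at the very end of the fingers, on their centre line; the grasp point (between the pads) lies 19 mm behind it; z points along the fingers, y is the line along which they close (so a half turn about z gives the same grasp; the last joint's range is limited). The gripper opens to 87 mm and grips with 3 to 60 N. Pads are 19 mm wide; open, the fingers measure 117 mm over their backs; the gripper's body (75 mm by 190 mm) begins 51 mm behind the grasp point.
Start: joints at [-84.425, 30.224, 82.088, -0, 67.689, -10.227], TCP at [0.17, -0.601, 0.223] pointing down, gripper open.
Joint ranges: [-176.69, 176.69], [-43.24, 126.21], [12.49, 139.97], [-82, 262], [0, 151.66], [-163.58, 163.58]. Speed limits (degrees/s): [159.86, 159.86, 180, 180, 180, 180].

## Interface

Orientations are given as a 3x3 rotation matrix whose columns are the frame's x, y, z axes.
In Python, from rig import * gives the robot as it stands.
- The arm moves only by the tool jog_arm, never from a script. Its arguments are lists of equal length, an entry for each row: "delta_pos": the shift along the world's x, y, z in cm, a list of three; "turn": the turn about the world's z in degrees; "grip": the closure, from 0 (fully open) to 1 (shut). In form: {"delta_pos": [[x, y, z], ...], "turn": [turn, ...], "grip": [grip, ...]}. A call has 1 to 12 rows; each row is the pose to reach, as a shift and turn from the pose commanded when the call began; what a row does not reach only later rows make up. A row lasts 1/8 s, in which the tool goes at most 62.5 mm and 10.7 degrees, less where a joint would pass 70% of its speed; a pose out of reach is approached as far as the arm can. A call with a gripper value outside its range is refused whole. The fingers move at their own pace and stop on an object; the grip force is fixed at half the most. Time passes only in rows, so rows that repeat a pose let the fingers close. It gives the time, the measured TCP pose, the force, the opening and the grip force at its end, in the units of the state.
- read_state(): the state, without advancing time (a new reading comes with each control period).
- capture(name): name is "scene" or "top" or "wrist"; returns a dict with "color" (400x640x3 uint8, blue, green, red), "fovy" (degrees; the focal length in pixels is half the picture's height over the tangent of half this angle, whatever the lens; pixels are square), "cx", "cy" (the principal point, pixels), "camera_from_world" (4x4, takes a point from world to camera coordinates). Camera axes: x right, y up, looking along -z (the intrinsics and any distortion apply to the point x, -y, -z); pixel columns grow to the right and rows downward; lengths in m; the calibration is good to about 2 mm. The wrist camera is an equidistant fisheye: a pixel r from the principal point sees the ray r / f radians off the axis. A picture is of the moment at which its call begins. There is no depth.
- hand_in(): hands the job in; it is judged then, once.
The state is a dict: "time_s": time; "joint_positions": joint angles; "qvel": joint speeds; "tau": joint torques, N m; "position": TCP position; "tcp_rot": TCP orientation; "force": force on the tool from outside, world axes, zero at the start; "moment": the same for the moment, N m; "opening": opening from 0.0 (shut) to 1.0 (fully open); "grasp_force": force on a finger pad.
Only numpy, scipy, OpenCV 4.12 (cv2) and the standard library are available. Lean on these libraries where they do the work, as an engineer would, in place of code of your own. Each camera call takes 0.05 s, during which the arm holds its last target. There are 200 camera calls.

## Working session

There is one attempt and no reset: what is moved stays moved. The work goes in short steps, Python scripts to look and compute and a tool call to move; the robot and the scene stay as the last step left them, time stands still between calls to the robot, and variables do not carry over. Pictures are saved under pics/ and viewed, at most 10 in all, crops included, and the job is handed in when it is done.

Besides the shell and the picture viewer there is one more tool, called after ">>>" in YAML: its name, and indented under it one key for each argument. jog_arm: Moves the arm, as the interface text tells. Its arguments: {"type":"object","properties":{"delta_pos":{"type":"array"},"turn":{"type":"array"},"grip":{"type":"array"}},"required":["delta_pos","turn","grip"]}

```bash
mkdir -p pics
cat > h.py <<'E'
from rig import *
import numpy as np, cv2
def ray(c,u,v):
    f=200/np.tan(np.radians(c["fovy"]/2)); T=np.array(c["camera_from_world"])
    d=np.array([(u-c["cx"])/f,-(v-c["cy"])/f,-1.]); R=T[:3,:3]
    return -R.T@T[:3,3], R.T@d
def plane(c,u,v,z):
    o,d=ray(c,u,v); return o+d*(z-o[2])/d[2]
def proj(c,p):
    f=200/np.tan(np.radians(c["fovy"]/2)); q=np.array(c["camera_from_world"])@np.r_[p,1]
    return c["cx"]+f*q[0]/-q[2], c["cy"]-f*q[1]/-q[2]
E
python3 - <<'E'
from h import *
for n in("top","scene"):
    c=capture(n); cv2.imwrite(f"pics/{n}0.png",c["color"]); print(n,c["fovy"],c["cx"],c["cy"],np.round(ray(c,320,200),3),[k for k in c])
s=read_state();print(s["time_s"],s["position"],s["tcp_rot"],s["force"])
E
```

```text
top 50.344882449662755 323.4577310414215 201.3570267429314 [[ 0.399  0.177  0.968]
 [ 0.15   0.002 -0.989]] ['color', 'fovy', 'cx', 'cy', 'camera_from_world']
scene 54.77207077864485 321.27684594713276 205.9917782323618 [[ 0.035  0.495  0.89 ]
 [ 0.485 -0.319 -0.814]] ['color', 'fovy', 'cx', 'cy', 'camera_from_world']
0.1 [ 0.17016538 -0.60071111  0.22167055] [[ 9.62204382e-01  2.72328259e-01 -2.17928672e-04]
 [ 2.72328159e-01 -9.62202478e-01  1.94030785e-03]
 [ 3.18709150e-04 -1.92632083e-03 -9.99998094e-01]] [ 0.00091027  0.01268143 -0.06732334]
```

View pics/top0.png

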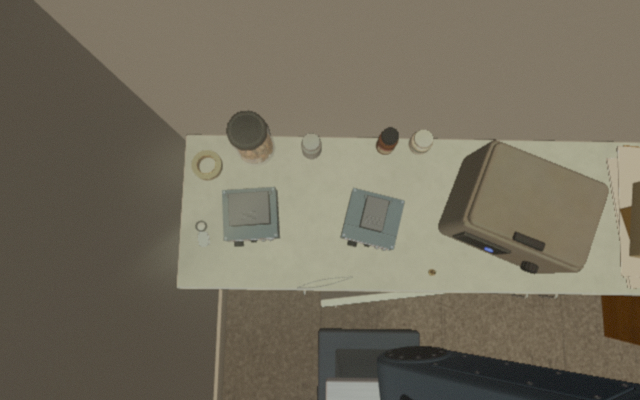

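View pics/scene0.png

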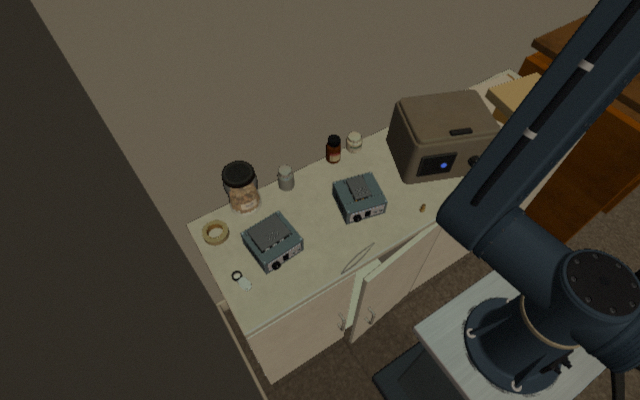

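The top view shows the fuse box (narrow hatch) at about (373,219) and the cell box at about (250,214). The scene view shows the fuse box at (360,197). The cabinet door stands open at the front edge. Next I'll measure the fuse box.

Run:
```python
from h import *
c=capture("top"); s=capture("scene")
a=cv2.resize(c["color"][175:265,325:425],(800,720),interpolation=cv2.INTER_CUBIC)[:600]
b=cv2.resize(s["color"][160:235,320:400],(640,600),interpolation=cv2.INTER_CUBIC)
cv2.imwrite("pics/topc.png",a); cv2.imwrite("pics/scc.png",b)
hsv=cv2.cvtColor(c["color"],cv2.COLOR_BGR2HSV)
for p in [(355,200),(398,205),(375,212),(330,200)]: print(p,hsv[p[1],p[0]])
m=cv2.inRange(hsv,(85,40,40),(115,255,200)); m[:180]=0;m[255:]=0;m[:,:325]=0;m[:,425:]=0
m=cv2.morphologyEx(m,cv2.MORPH_CLOSE,np.ones((7,7)))
k=max(cv2.findContours(m,0,2)[0],key=cv2.contourArea); r=cv2.minAreaRect(k); print(r)
for q in cv2.boxPoints(r): print(q,plane(c,*q,.056).round(4))
```

```text
(355, 200) [ 71  23 124]
(398, 205) [ 71  23 122]
(375, 212) [ 24  21 120]
(330, 200) [ 30  35 170]Traceback (most recent call last):
  File "<stdin>", line 10, in <module>
ValueError: max() iterable argument is empty
```

View pics/topc.png

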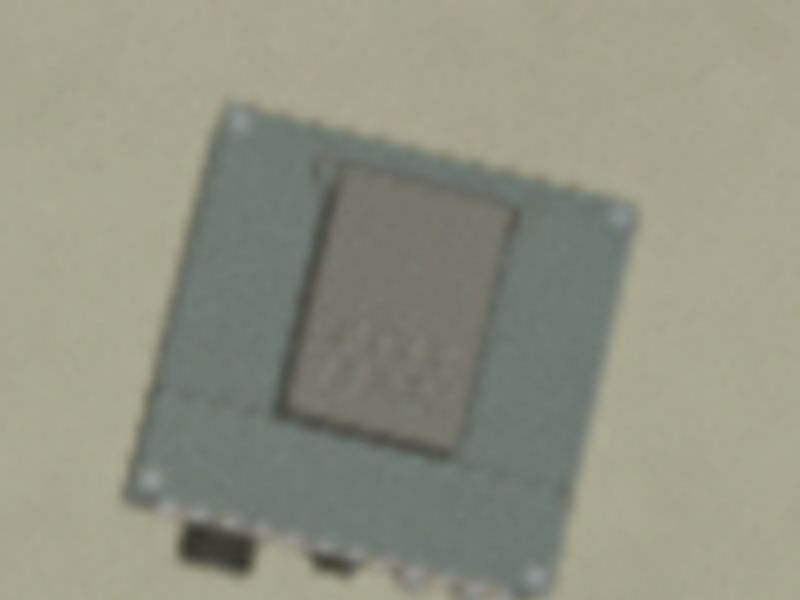

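View pics/scc.png

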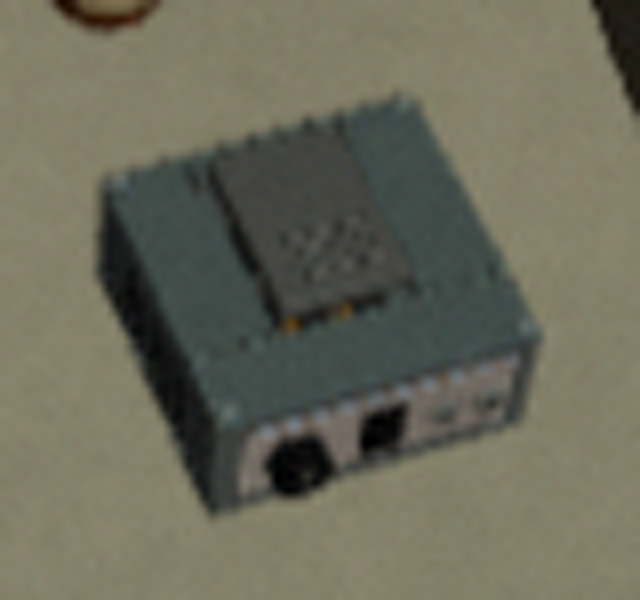

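The crops show the hatch corners at (338,162), (518,208), (450,455) and (285,412), with the ribs centred near (395,355). The housing corners are also clear. I'll cast rays through these from both views.

Run:
```python
from h import *
c=capture("top"); s=capture("scene")
T=lambda u,v:(325+(u+.5)/8-.5,175+(v+.5)/8-.5)
S=lambda u,v:(320+(u+.5)/8-.5,160+(v+.5)/8-.5)
def est(cam,H,hz):
    P=np.array([plane(cam,*q,hz) for q in H]); m=P.mean(0); e=(P[0]+P[1]-P[2]-P[3])[:2]; l=(P[0]+P[3]-P[1]-P[2])[:2]
    print(P.round(4).tolist(),m.round(4),"yaw",np.degrees(np.arctan2(e[1],e[0])),np.degrees(np.arctan2(-l[0],l[1])),"len",np.hypot(*e)/2,np.hypot(*l)/2)
    return m,np.arctan2(-l[0],l[1])
print("order back-left, back-right, front-right, front-left")
for n,cam,F,Hs,Ho in (("top",c,T,[(338,162),(518,208),(450,455),(285,412)],[(228,102),(637,205),(548,598),(128,500)]),
  ("scene",s,S,[(215,150),(350,130),(412,285),(280,320)],[(104,178),(412,98),(540,332),(220,418)])):
    print(n); m,_=est(cam,[F(*q) for q in Hs],.065); o,y=est(cam,[F(*q) for q in Ho],.056)
    x=np.array([np.cos(y),np.sin(y)]); print("press from housing",o[:2]-.0065*x,"from hatch",m[:2]-.016*x)
print("ribs",plane(c,*T(395,355),.066),plane(s,*S(335,250),.066))
```

```text
order back-left, back-right, front-right, front-left
top
[[0.5484, 0.0778, 0.065], [0.5367, 0.0294, 0.065], [0.47, 0.048, 0.065], [0.4808, 0.0919, 0.065]] [0.509  0.0618 0.065 ] yaw -13.68907184518971 -13.698079170703283 len 0.06911360405306868 0.047488637089701496
[[0.566, 0.1068, 0.056], [0.5394, -0.0044, 0.056], [0.433, 0.0207, 0.056], [0.4573, 0.133, 0.056]] [0.4989 0.064  0.056 ] yaw -13.440004462724954 -12.83795566489888 len 0.11056812627451372 0.11460822818746075
press from housing [0.49257932 0.06547011] from hatch [0.49337285 0.06531506]
scene
[[0.5479, 0.0715, 0.065], [0.5302, 0.0273, 0.065], [0.466, 0.0493, 0.065], [0.4779, 0.0945, 0.065]] [0.5055 0.0607 0.065 ] yaw -18.523091354289896 -18.37432191156089 len 0.07074729419488374 0.04710686426693458
[[0.5639, 0.1061, 0.056], [0.5355, -0.0047, 0.056], [0.4324, 0.0203, 0.056], [0.4615, 0.1295, 0.056]] [0.4983 0.0628 0.056 ] yaw -13.231411835530839 -14.652764699722884 len 0.10558406556323628 0.11365908655765512
press from housing [0.49201191 0.06443433] from hatch [0.48999907 0.06471015]
ribs [0.49637546 0.06267913 0.066     ] [0.49082628 0.06274863 0.066     ]
```

Run:
```python
from h import *
c=capture("top"); s=capture("scene")
def tri(a,b):
    o1,d1=ray(c,*a);o2,d2=ray(s,*b)
    t=np.linalg.lstsq(np.c_[d1,-d2],o2-o1,rcond=None)[0]; return (o1+t[0]*d1).round(3),(o2+t[1]*d2).round(3)
print("front-left bottom",plane(s,405,181,0).round(3),plane(c,441,232,0).round(3))
print("front-left top",tri((446,214),(405,137)), "back-left top",tri((493,143),(400,98)))
print("front right bottom?",plane(c,575,271,0).round(3),plane(c,575,271,.2).round(3))
```

```text
front-left bottom [ 0.488 -0.101  0.   ] [ 0.476 -0.099  0.   ]
front-left top (array([ 0.492, -0.051,  0.204]), array([ 0.49 , -0.053,  0.205])) back-left top (array([ 0.634, -0.151,  0.181]), array([ 0.628, -0.157,  0.182]))
front right bottom? [ 0.393 -0.399  0.   ] [ 0.394 -0.28   0.2  ]
```

>>> jog_arm:
  delta_pos:
    - [0,0,5]
    - [0,0,10]
    - [0,0,15]
    - [0,0,19]
    - [4,4,19]
    - [8,8,19]
    - [12,12,19]
    - [16,16,19]
    - [20,20,19]
    - [24,24,19]
    - [24,24,19]
  turn: [0,0,0,0,-4,-8,-12,-16,-20,-25,-29.3]
  grip: [1,1,1,1,1,1,1,1,1,1,1]

```text
time_s: 1.78
position: [0.4126, -0.3579, 0.4128]
tcp_rot: [[0.973, -0.23, 0.001], [-0.23, -0.973, 0.001], [0.001, -0.001, -1.0]]
force: [-0.4, -0.2, -0.2]
opening: 0.007
grasp_force: 0.0
```

>>> jog_arm:
  delta_pos:
    - [1,5,0]
    - [2,10,0]
    - [3,15,0]
    - [4,20,0]
    - [5,25,0]
    - [6,30,0]
    - [7,35,0]
    - [8,39,0]
    - [8.2,42.6,0]
    - [8.2,42.6,-5]
    - [8.2,42.6,-10]
    - [8.2,42.6,-10]
  turn: [0,0,0,0,0,0,0,0,0,0,0,0]
  grip: [1,1,1,1,1,1,1,1,1,1,1,1]

```text
time_s: 3.28
position: [0.4892, 0.0651, 0.3094]
tcp_rot: [[0.972, -0.233, -0.01], [-0.233, -0.972, 0.001], [-0.009, 0.001, -1.0]]
force: [0.2, -0.2, 0.5]
opening: 0.006
grasp_force: 0.0
```

>>> jog_arm:
  delta_pos:
    - [0,0,-4]
    - [0,0,-8]
    - [0,0,-12]
    - [0,0,-15]
    - [0,0,-17]
    - [0,0,-19]
    - [0,0,-19]
    - [0,0,-19]
  turn: [0,0,0,0,0,0,0,0]
  grip: [1,1,1,1,1,1,1,1]

```text
time_s: 4.28
position: [0.4942, 0.0644, 0.1242]
tcp_rot: [[0.972, -0.234, 0.004], [-0.234, -0.972, -0.0], [0.004, -0.001, -1.0]]
force: [0.8, 0.3, 0.1]
opening: 0.003
grasp_force: 0.0
```

Run:
```python
from h import *
s=read_state();print(s["time_s"],s["position"],s["force"],s["joint_positions"])
c=capture("wrist"); cv2.imwrite("pics/w1.png",c["color"])
b=capture("scene"); a=cv2.resize(b["color"][120:240,300:460],(800,600),interpolation=cv2.INTER_CUBIC);cv2.imwrite("pics/s1.png",a)
```

```text
4.275 [0.49415815 0.06440275 0.12416883] [0.81741877 0.29849416 0.11799611] [-5.44615539e+00  2.93051640e+01  1.05597898e+02  3.37845068e-03
  4.48879489e+01  9.80610581e+01]
```

View pics/w1.png

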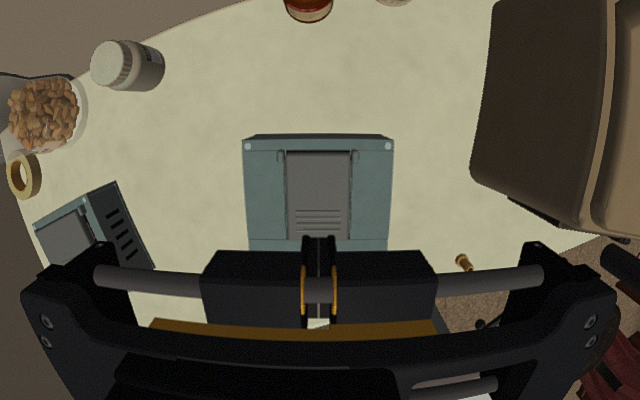

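View pics/s1.png

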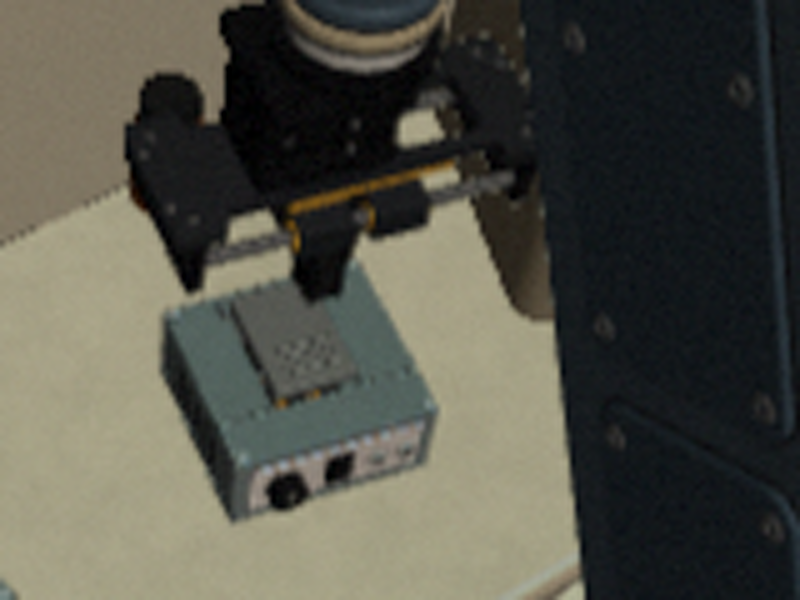

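The wrist view shows the fingers (col ~319) centred on the hatch (col ~318) and square to it. The scene view shows the gripper clear of the appliance. Going down.

>>> jog_arm:
  delta_pos:
    - [-0.1,0,-2]
    - [-0.1,0,-4]
    - [-0.1,0,-5]
    - [-0.1,0,-5]
    - [-0.1,0,-5]
  turn: [0,0,0,0,0]
  grip: [1,1,1,1,1]

```text
time_s: 5.0
position: [0.4918, 0.0646, 0.0732]
tcp_rot: [[0.972, -0.233, 0.001], [-0.233, -0.972, -0.0], [0.001, -0.0, -1.0]]
force: [0.1, -0.8, -0.2]
opening: 0.005
grasp_force: 0.0
```

>>> jog_arm:
  delta_pos:
    - [0,0,-0.3]
    - [0,0,-0.6]
    - [0,0,-0.9]
    - [0,0,-1.1]
    - [0,0,-1.2]
    - [0,0,-1.2]
  turn: [0,0,0,0,0,0]
  grip: [1,1,1,1,1,1]

```text
time_s: 5.75
position: [0.4909, 0.0647, 0.0604]
tcp_rot: [[0.972, -0.233, -0.001], [-0.233, -0.972, 0.0], [-0.001, 0.0, -1.0]]
force: [-1.3, 0.7, 3.2]
opening: 0.005
grasp_force: 1.2
```

>>> jog_arm:
  delta_pos:
    - [0,0,-0.1]
    - [0,0,-0.2]
    - [0,0,-0.2]
  turn: [0,0,0]
  grip: [1,1,1]

```text
time_s: 6.12
position: [0.4909, 0.0648, 0.0596]
tcp_rot: [[0.972, -0.233, -0.0], [-0.233, -0.972, 0.0], [-0.0, 0.0, -1.0]]
force: [-4.2, 1.6, 12.3]
opening: 0.002
grasp_force: 6.6
```

12 N at z = 59.6 mm means the hatch is on its stop. Lifting off.

>>> jog_arm:
  delta_pos:
    - [0,0,1]
    - [0,0,4]
    - [0,0,8]
    - [0,0,13]
    - [0,0,18]
    - [0,0,23]
    - [-2,0,28]
    - [-4,0,32]
    - [-4,0,32]
    - [-4,0,32]
  turn: [0,0,0,0,0,0,0,0,0,0]
  grip: [1,1,1,1,1,1,1,1,1,1]

```text
time_s: 7.38
position: [0.451, 0.0646, 0.3779]
tcp_rot: [[0.972, -0.234, -0.0], [-0.234, -0.972, -0.0], [-0.0, 0.0, -1.0]]
force: [0.4, 0.2, -0.5]
opening: 0.004
grasp_force: 0.0
```

>>> jog_arm:
  delta_pos:
    - [0,0,0]
    - [0,0,0]
    - [0,0,0]
    - [0,0,0]
    - [0,0,0]
    - [0,0,0]
    - [0,0,0]
    - [0,0,0]
    - [0,0,0]
    - [0,0,0]
    - [0,0,0]
    - [0,0,0]
  turn: [0,0,0,0,0,0,0,0,0,0,0,0]
  grip: [1,1,1,1,1,1,1,1,1,1,1,1]

```text
time_s: 8.88
position: [0.4512, 0.0646, 0.3786]
tcp_rot: [[0.972, -0.233, 0.0], [-0.233, -0.972, 0.0], [0.0, -0.0, -1.0]]
force: [0.4, -0.2, -0.4]
opening: 0.004
grasp_force: 0.0
```

>>> jog_arm:
  delta_pos:
    - [0,0,0]
    - [0,0,0]
    - [0,0,0]
    - [0,0,0]
    - [0,0,0]
    - [0,0,0]
    - [0,0,0]
    - [0,0,0]
    - [0,0,0]
    - [0,0,0]
    - [0,0,0]
    - [0,0,0]
  turn: [0,0,0,0,0,0,0,0,0,0,0,0]
  grip: [1,1,1,1,1,1,1,1,1,1,1,1]

```text
time_s: 10.38
position: [0.4512, 0.0647, 0.3786]
tcp_rot: [[0.972, -0.233, 0.0], [-0.233, -0.972, 0.0], [0.0, -0.0, -1.0]]
force: [0.9, 0.3, -0.2]
opening: 0.005
grasp_force: 0.0
```

Run:
```python
from h import *
s=read_state();print(s["time_s"],s["position"],s["force"])
b=capture("scene"); cv2.imwrite("pics/s2.png",b["color"])
```

```text
10.375 [0.45122124 0.06465238 0.37856548] [ 0.87602773  0.34828297 -0.16818823]
```

View pics/s2.png

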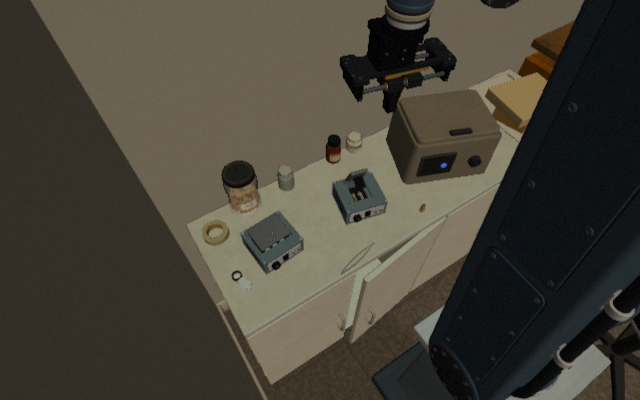

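The narrow hatch at (358,185) stands open after about 3 s of watching. The wide hatch at (270,233) is shut and the loose things haven't moved. Handing in.

```bash
python3 -c "
from rig import *
print(hand_in())"
```

```text
the job is handed in; nothing more can be done
None
```

I pressed the fuse hatch once to its stop and it popped open by itself; it was still open about 3 s later, with the wide hatch shut and the loose things where they lay, and the job is handed in.

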